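# Tighten the loose cam lock of the bamboo stand

## Robot

A 7-joint arm with a two-finger parallel gripper is mounted at the origin on the work surface. World frame = base frame: x ahead of the robot, y to its left, z up, the work surface at z = 0. Lengths are in m, angles in rad, forces in N, time in s.
With the tool pointing down it reaches from about 0.35 to 0.9 m from the base axis. Payload 19.9 kg.
Tool frame: the origin (TCP) lies between the finger pads; the fingertips stand 19 mm ahead of it and the grasp point (between the pads) is the TCP; z points along the fingers, y is the direction in which the jaws open and shut (so a half turn about z gives the same grasp; the last joint's range is limited). The gripper opens to 94 mm and grips with 3 to 60 N. Pads are 16 mm wide; open, the fingers measure 119 mm over their backs; the gripper's body (75 mm by 177 mm) begins 78 mm behind the grasp point.
Start: joints at [-1.262, 0.417, -0.01, 1.614, 0.005, 1.111, -0.053], TCP at [0.215, 0.587, 0.224] pointing down, gripper open.
Joint ranges: [-2.81, 2.81], [-0.39, 2.02], [-1.27, 1.25], [0.06, 2.57], [-1.19, 4.33], [0.19, 2], [-2.82, 2.82]. Speed limits (rad/s): [1.89, 1.89, 2.39, 2.39, 3.01, 3.01, 3.01].

## Interface

Orientations are given as a 3x3 rotation matrix whose columns are the frame's x, y, z axes.
In Python, from rig import robot gives the robot as it stands. Calls block until the motion is done:
- robot.move_ptp(position, orientation): joint-space move of the TCP to a pose.
- robot.move_linear(position, velocity=0.15, frame=None, threshold=None): straight line of the TCP; frame=None keeps the orientation; velocity is the mean speed in m/s. With threshold (N) it stops when the force on the tool has changed by that much, and returns True; else False.
- robot.goto_joints(angles): joint-space move.
- robot.gripper_to(opening): finger opening in m; the grip force is fixed at half the most; returns when the fingers have stopped.
- robot.pause(seconds).
- robot.ik(position, orientation): joint angles nearest the present ones, or None.
- robot.get_state(): the state.
- robot.grab_frame(name): name is "scene" or "top" or "wrist"; returns the picture (480x640x3 uint8, red, green, blue); there is no depth.
- robot.camera_info(name): a dict with "fx", "fy", "cx", "cy" (pixels), "rvec" (rotation vector, rad) and "tvec" (3), from world to camera coordinates, as OpenCV has them. Camera axes: x right, y down, z forward; pixel columns grow to the right and rows downward; lengths in m; the calibration is good to about 2 mm. A picture is of the moment at which its call begins: read the wrist's pose just before it. camera_info takes no time and is no camera call; for the wrist camera it gives the pose at the moment of the call.
A pose or a line that the arm cannot do raises robot.PlanningError and nothing moves.
- robot.sign_off(): hands the job in, once; it reports no verdict.
The state is a dict: "time": time; "qpos": joint angles; "joint_vel": joint speeds; "effort": joint torques, N m; "ee_pos": TCP position; "tool_rot": TCP orientation; "force": force on the tool from outside, world axes, zero at the start; "moment": the same for the moment, N m; "opening": finger opening in m.
Only numpy, scipy, OpenCV 4.12 (cv2) and the standard library are available. Lean on these libraries where they do the work, as an engineer would, in place of code of your own. Each camera call takes 0.05 s, during which the arm holds its last target. There are 200 camera calls.

## Task

One of the two slotted cam locks on the lower tier of the bamboo stand is still loose. Take the flat-bladed key from the little rack, set its blade fully down into that lock's slot, and turn it clockwise (seen from above) until the lock stops; then let go, leaving the key standing upright in the lock. Leave the other lock tight.

Things in the scene. Friction and masses are not known exactly. Their poses are not given: they have to be found in the camera images.
- cam_key: Steel key upright in a 32 mm high rack, blade down; lifts straight out. Origin: centre of the underside of its flange (38 mm round, 4 thick), z up. Below: blade 28 wide (along x) x 5 thick (y) x 16 long. Above: 14 mm neck, then flat wood handle 36 (x) x 16 (y) x 50 mm, 16 to 66 above origin; grip across the 16. 110 g. 90 mm beside it in the rack: a driver with a ROUND 30 mm handle, not it.
- lock_slot (a point): Loose lock: round aluminium head, 44 mm, in a dark 58 mm ring. Point: centre of its flat top, on the turning axis, 81 mm above the table; x along the slot, turning with it, z up. Slot 9 mm wide, flared at 45 deg over the top 6 mm to 21 at the mouth, 17 deep, 44 long. Blade fully in: the key's flange rests on the head, key origin at this point. Blade play in slot about 8 deg.
- lock (a joint): Turn of the loose lock, rad: 0 = slot along the stand's length (left-right), grows clockwise from above; 1.571 = slot front to back, at the hard stop, tight. Starts at 0.05 to 0.3. Friction 0.15 N m; stays where left. It may be either of the stand's two locks. Behind both, 85 mm from their axes, the upper tier begins (top 170 mm above table; glass dishes on it reach 210).
- lock_other (a joint): Turn of the other, equal lock, 260 mm from the loose one on the same lower tier (top 60 mm above the table); same meaning. Starts tight, at 1.5 to 1.57 (slot front to back), and must stay so. Midway between the two locks stands a black bowl, 110 mm across and 45 mm high.
Mind the look-alikes: they are no part of the job. What is shaped like the cam_key but turquoise is not meant.

How it is judged:
On the way, in this order (a step that is already met when the one before it is completed fails the run):
1. the key's blade is down in the slot of the still loose lock (horizontal distance between cam_key and lock_slot below 0.014 m and z of cam_key in the frame of lock_slot below 0.009 m and value of joint lock below 1 rad), for 0.1 s.
2. with the blade in the slot the lock is turned to its stop (horizontal distance between cam_key and lock_slot below 0.014 m and z of cam_key in the frame of lock_slot below 0.009 m and value of joint lock above 1.39 rad), for 0.1 s.
At the end, for the whole second after the job is handed in: Both locks are within 10 degrees of their stops (tight); the key stands released and at rest in the slot of the once loose lock, upright within 15 degrees, its origin within 14 mm sideways of the lock's centre and at most 9 mm above the head's top (all of step 2 and value of joint lock_other above 1.39 rad and angle between cam_key's own z axis and vertical below 0.26 rad and linear speed of cam_key below 0.03 m/s); the robot touches nothing.
It fails at once if the other, tight lock is turned back by more than about 10 degrees (value of joint lock_other below 1.35 rad).
It also fails if it takes over 42 s, if anything falls off the work surface, if the arm or the gripper's body presses on something with over 40 N, if the wrist force passes 120 N, or if a joint passes its speed limit or range.

## Working session

There is one attempt and no reset: what is moved stays moved. The work goes in short steps, each a Python script; the robot and the scene stay as the last script left them, time stands still between calls to the robot, and variables do not carry over. Pictures are saved under pics/ and viewed, about 8 in all and at most 12, crops included, and the job is handed in when it is done.

```bash
mkdir -p pics; ls
python3 - <<'E'
from rig import robot
import cv2,numpy as np
for n in ["scene","top"]:
    im=robot.grab_frame(n); cv2.imwrite(f"pics/{n}0.png",im[:,:,::-1])
    c=robot.camera_info(n); print(n,{k:np.round(v,3).tolist() for k,v in c.items()})
print(robot.get_state()["time"])
E
```

```text
pics
scene {'fx': 467.387, 'fy': 467.387, 'cx': 321.625, 'cy': 234.141, 'rvec': [2.117, 0.907, -0.397], 'tvec': [-0.29, -0.215, 1.246]}
top {'fx': 500.204, 'fy': 500.204, 'cx': 324.223, 'cy': 234.047, 'rvec': [2.186, -2.192, 0.074], 'tvec': [-0.073, 0.506, 1.2]}
0.1
```

View pics/scene0.png

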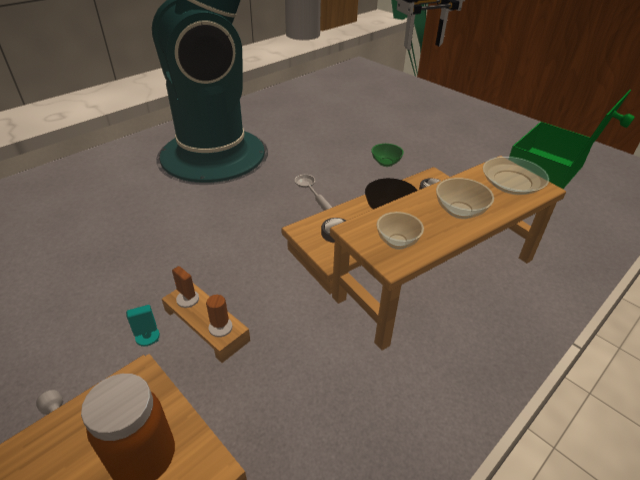

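View pics/top0.png

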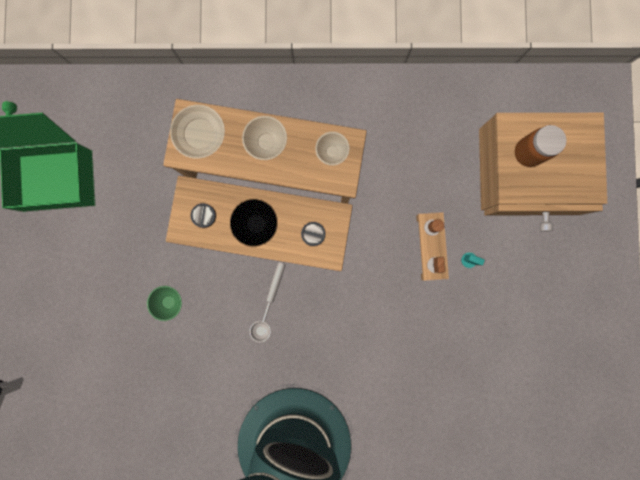

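Top view: the rack holds two brown handles, at (435,226) and (438,265). The turquoise look-alike is at (473,260). Locks: left at (203,215) with its slot front to back (tight), right at (313,233) with its slot roughly left-right (loose). Scene view: rack handle (183,283) looks flat and (217,310) looks round. I'll check this choice in a close composite crop.

```bash
cat > h.py <<'E'
import cv2,numpy as np
from rig import robot
def ray(n,uv,z,c=None):
    c=c or robot.camera_info(n); R=cv2.Rodrigues(np.array(c["rvec"],float))[0]; t=np.array(c["tvec"],float).ravel()
    d=R.T@np.array([(uv[0]-c["cx"])/c["fx"],(uv[1]-c["cy"])/c["fy"],1]); o=-R.T@t
    return o+d*(z-o[2])/d[2]
def proj(n,p,c=None):
    c=c or robot.camera_info(n); K=np.array([[c["fx"],0,c["cx"]],[0,c["fy"],c["cy"]],[0,0,1]])
    return cv2.projectPoints(np.array(p,float).reshape(-1,3),np.array(c["rvec"],float),np.array(c["tvec"],float),K,None)[0].reshape(-1,2)
def down(yaw):  # tool down, jaw axis (y) at angle yaw in the world
    y=np.array([np.cos(yaw),np.sin(yaw),0]); z=np.array([0,0,-1.]); return np.column_stack([np.cross(y,z),y,z])
E
python3 - <<'E'
from h import *
s=cv2.imread("pics/scene0.png"); t=cv2.imread("pics/top0.png")
f=lambda im,x,y,w,h:cv2.resize(im[y:y+h,x:x+w],(400,300),interpolation=cv2.INTER_CUBIC)
cv2.imwrite("pics/c1.png",np.vstack([np.hstack([f(s,120,255,140,105),f(t,400,205,100,75)]),np.hstack([f(t,160,175,100,75),f(t,270,195,100,75)])]))
for n,uv,z in [("keytop",(438,265),.1),("keyflange",(434,265),.034),("drv",(432,227),.034),("L",(203,215),.081),("R",(313,233),.081)]: print(n,ray("top",uv,z).round(4))
print("key scene flange",ray("scene",(187,298),.034).round(4))
c=robot.camera_info("wrist"); R=cv2.Rodrigues(np.array(c["rvec"]))[0]; s=robot.get_state()
print("wristcam in tool",(s["tool_rot"].T@(-R.T@c["tvec"]-s["ee_pos"])).round(3),(R@s["tool_rot"]).round(2),c["fx"])
E
```

```text
keytop [ 0.4293 -0.3306  0.1   ]
keyflange [ 0.4295 -0.3362  0.034 ]
drv [ 0.5206 -0.333   0.034 ]
L [0.5461 0.2056 0.081 ]
R [ 0.5038 -0.0483  0.081 ]
key scene flange [ 0.4303 -0.3384  0.034 ]
wristcam in tool [ 0.072  0.001 -0.161] [[ 0.    1.   -0.  ]
 [-0.97  0.   -0.25]
 [-0.25  0.    0.97]] 386.16481629368724
```

View pics/c1.png

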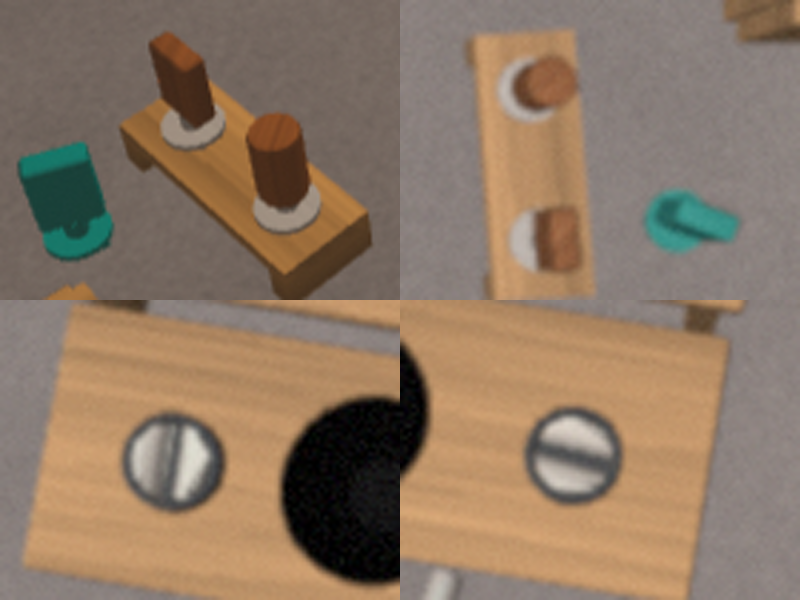

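The crop confirms it. The flat handle is the lower one in the rack, top (438,265). The right lock (313,233) is loose, and its slot tilts only a little off the stand's length. Next I'll check reach and yaws, then look at both from the wrist.

Run:
```python
from h import *
s=robot.get_state(); print("yaw now",np.degrees(np.arctan2(*s["tool_rot"][:2,1][::-1])))
for nm,p,ys in [("key",[.43,-.334,.25],(90,-90)),("lock",[.504,-.048,.25],(160,-20,70,-110))]:
    for y in ys:
        q=robot.ik(p,down(np.radians(y))); print(nm,y,None if q is None else np.round(q,2))
```

```text
yaw now 69.9028219691569
key 90 [-0.27  0.45  1.14  1.81 -0.44  1.17  2.59]
key -90 [-0.22  0.41  1.06  1.81 -0.39  1.15 -0.61]
lock 160 [ 0.93  0.34 -1.08  1.85  0.33  1.15  2.53]
lock -20 [-0.63  0.22  0.77  1.89 -0.18  1.09 -0.14]
lock 70 [-0.57  0.21  0.69  1.89 -0.15  1.09  1.41]
lock -110 [-0.71  0.24  0.88  1.9  -0.21  1.1  -1.68]
```

Run:
```python
from h import *
import json
robot.move_linear([.215,.587,.3],velocity=.2)
out={}
for nm,p,y in [("lock",[.504,-.048,.27],-20),("key",[.43,-.334,.22],-90)]:
    robot.move_ptp(p,down(np.radians(y)))
    c=robot.camera_info("wrist"); im=robot.grab_frame("wrist")
    cv2.imwrite(f"pics/w_{nm}.png",im[:,:,::-1]); out[nm]={k:np.array(v).tolist() for k,v in c.items()}
    s=robot.get_state(); print(nm,s["time"],s["ee_pos"].round(4),s["qpos"].round(2),s["force"].round(1))
json.dump(out,open("cams.json","w"))
a=[cv2.resize(cv2.imread(f"pics/w_{n}.png"),(400,300)) for n in out]
cv2.imwrite("pics/w2.png",np.hstack(a))
```

```text
lock 3.15 [ 0.5042 -0.0472  0.2699] [-0.66  0.2   0.8   1.87 -0.16  1.14 -0.15] [ 0.2 -0.3  1.2]
key 4.35 [ 0.4311 -0.3326  0.2201] [-0.21  0.45  1.06  1.84 -0.44  1.1  -0.56] [-0.4  0.7  0.7]
```

View pics/w2.png

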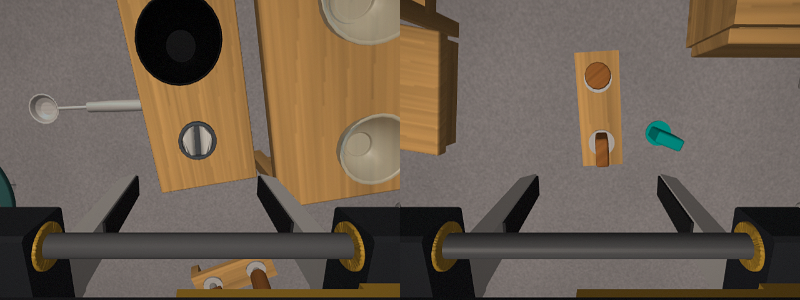

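Left half (lock view): the lock is at about (317,225) in full-resolution pixels, slot nearly vertical. Right half (key view): the flat handle is at about (322,240), and the round driver above it at (315,120). Next I'll measure both by masks.

Run:
```python
from h import *
import json
C=json.load(open("cams.json"))
# lock
im=cv2.imread("pics/w_lock.png"); h=cv2.cvtColor(im,cv2.COLOR_BGR2HSV)
u0,v0,r=317,225,45
g=(h[...,1]<70).astype(np.uint8)*255; m=np.zeros_like(g); m[v0-r:v0+r,u0-r:u0+r]=g[v0-r:v0+r,u0-r:u0+r]
cs,_=cv2.findContours(m,cv2.RETR_EXTERNAL,cv2.CHAIN_APPROX_NONE); k=max(cs,key=cv2.contourArea)
e=cv2.fitEllipse(k); print("ring",e,ray("wrist",e[0],.075,C["lock"]).round(4),ray("wrist",e[0],.081,C["lock"]).round(4))
crop1=cv2.resize(im[v0-r:v0+r,u0-r:u0+r],(400,400),interpolation=cv2.INTER_CUBIC)
im=cv2.imread("pics/w_key.png"); h=cv2.cvtColor(im,cv2.COLOR_BGR2HSV)
u0,v0,r=322,240,50
print(h[245,322],h[228,322],h[270,300])
crop2=cv2.resize(im[v0-r:v0+r,u0-r:u0+r],(400,400),interpolation=cv2.INTER_CUBIC)
cv2.imwrite("pics/w3.png",np.hstack([crop1,crop2]))
```

```text
ring ((315.345947265625, 224.63058471679688), (59.48747634887695, 60.14768600463867), 156.0281982421875) [ 0.5037 -0.0455  0.075 ] [ 0.5042 -0.0444  0.081 ]
[ 13 181 135] [ 13 178 139] [  8  24 115]
```

View pics/w3.png

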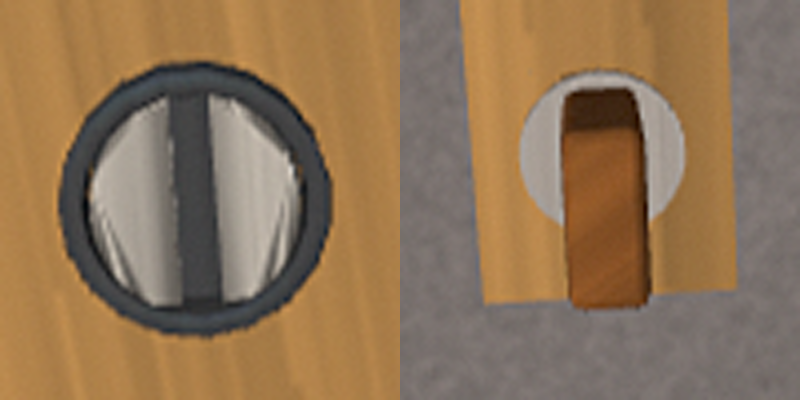

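Run:
```python
from h import *
import json
C=json.load(open("cams.json"))
a,b=[ray("wrist",p,.081,C["lock"]) for p in ((317.5,247.5),(314.1,201.4))]
print("slot dir",np.degrees(np.arctan2(*(b-a)[:2][::-1])),(a+b)[:2]/2,"head",ray("wrist",(315.7,224.7),.081,C["lock"]).round(4))
c=lambda x,y:ray("wrist",(272+x/4,190+y/4),.098,C["key"])
q=[c(165,130),c(240,130),c(250,306),c(171,307)]
print("handle top",np.mean(q,0).round(4),"size",np.linalg.norm(q[0]-q[1]),np.linalg.norm(q[1]-q[2]))
d=(q[0]+q[1]-q[2]-q[3]); print("key x dir",np.degrees(np.arctan2(d[1],d[0])))
print("flange",ray("wrist",(322.6,228),.036,C["key"]).round(4))
l=[ray("wrist",(272+x/4,190+y/4),.032,C["key"]) for x,y in ((84,304),(62,0),(337,288),(328,0))]
for i in (0,2): d=l[i+1]-l[i]; print("rack edge",np.degrees(np.arctan2(d[1],d[0])))
print("scene proj of key",proj("scene",[[.4295,-.335,.036],[.4295,-.335,.098]]).round(1), "top", proj("top",[[.4295,-.335,.036],[.4295,-.335,.098]]).round(1))
```

```text
slot dir 74.23229646280674 [ 0.50453979 -0.04467381] head [ 0.5045 -0.0445  0.081 ]
handle top [ 0.4312 -0.3371  0.098 ] size 0.013961715021199085 0.03441306435218068
key x dir 3.011433013821848
flange [ 0.4311 -0.3372  0.036 ]
rack edge 3.315025828056251
rack edge 3.424039435912535
scene proj of key [[188.3 296. ]
 [182.1 270.4]] top [[433.7 265. ]
 [439.7 264.9]]
```

Run:
```python
from h import *
Y=np.radians(-86.8)
def st(t): s=robot.get_state(); print(t,round(s["time"],2),s["ee_pos"].round(4),"open",round(s["opening"],4),"F",s["force"].round(1),"M",s["moment"].round(2))
robot.gripper_to(.05)
robot.move_ptp([.4311,-.337,.16],down(Y)); st("above")
print(robot.move_linear([.4311,-.337,.082],velocity=.1,threshold=8)); st("at key")
robot.gripper_to(0.0); st("gripped")
robot.move_linear([.4311,-.337,.25],velocity=.15); st("lifted")
robot.move_ptp([.504,-.046,.19],down(np.radians(-15.8))); st("hover")
import json
json.dump({k:np.array(v).tolist() for k,v in robot.camera_info("wrist").items()},open("cam_h.json","w"))
w=robot.grab_frame("wrist")[:,:,::-1]; t=robot.grab_frame("scene")[:,:,::-1]
cv2.imwrite("pics/w_hov.png",w); cv2.imwrite("pics/s_hov.png",t)
cv2.imwrite("pics/hov.png",np.hstack([cv2.resize(w[60:360,170:470],(400,400)),cv2.resize(t[120:280,270:430],(400,400))]))
```

```text
above 5.53 [ 0.4305 -0.3372  0.1602] open 0.0497 F [ 0.1 -0.5  1.7] M [-0.07  0.15  0.02]
False
at key 6.46 [ 0.4313 -0.3373  0.0825] open 0.0498 F [ 0.2 -0.1  0.4] M [ 0.    0.11 -0.03]
gripped 7.08 [ 0.4311 -0.337   0.082 ] open 0.0157 F [-0.1  0.2 -0.6] M [-0.01  0.17 -0.02]
lifted 8.35 [ 0.4308 -0.3367  0.2493] open 0.0155 F [ 0.4 -0.7 -0.7] M [-0.03  0.13  0.  ]
hover 9.52 [ 0.504  -0.0474  0.1902] open 0.0159 F [ 0.5 -0.1 -1.9] M [-0.06  0.02 -0.02]
```

View pics/hov.png

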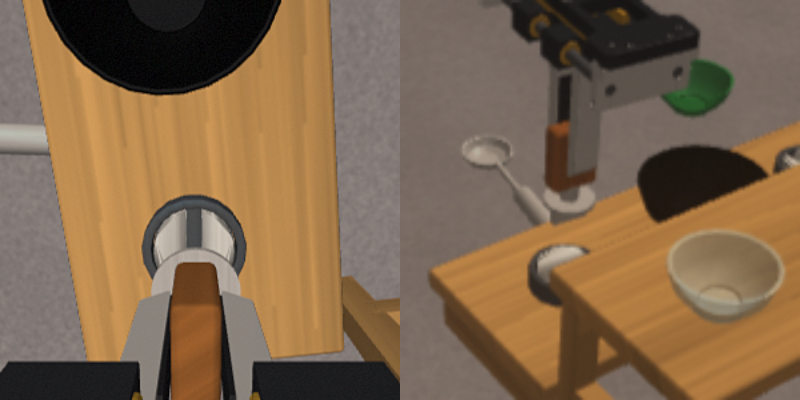

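The key is gripped upright at opening 15.9 mm. In the wrist crop, slot (194,230) and handle (195,300) line up. Next I'll insert the blade.

Run:
```python
from h import *
def st(t): s=robot.get_state(); print(t,round(s["time"],2),s["ee_pos"].round(4),"open",round(s["opening"],4),"F",s["force"].round(1),"M",s["moment"].round(2),s["qpos"].round(3))
p=[.504,-.046]
robot.move_linear([*p,.155],velocity=.1); st("pre")
print(robot.move_linear([*p,.128],velocity=.03,threshold=12)); robot.pause(.3); st("in?")
```

```text
pre 10.12 [ 0.504  -0.0465  0.155 ] open 0.0159 F [ 1.  -1.3 -0.4] M [-0.07  0.08 -0.  ] [-0.671  0.399  0.86   1.994 -0.38   0.915  0.111]
True
in? 11.18 [ 0.504  -0.0459  0.1306] open 0.0161 F [-2.1  0.9 10.6] M [0.03 0.63 0.06] [-0.642  0.437  0.83   2.013 -0.421  0.869  0.144]
```

The TCP stopped at z 0.1306, so the flange is on the head and the blade is fully in. Next I'll turn clockwise with joint 7, watching the moment.

Run:
```python
from h import *
q0=robot.get_state()["qpos"].copy()
for a in [.1,.3,.6,.9,1.15,1.3,1.38,1.42,1.46,1.5,1.54,1.58,1.62]:
    q=q0.copy(); q[6]-=a; robot.goto_joints(q); s=robot.get_state()
    y=np.degrees(np.arctan2(*s["tool_rot"][:2,1][::-1]))
    print(a,round(s["time"],2),"yaw",y.round(1),s["ee_pos"].round(4),"F",s["force"].round(1),"M",s["moment"].round(2),round(s["opening"],4))
    if abs(s["moment"][2])>.8 or np.linalg.norm(s["force"])>30: break
w=robot.grab_frame("top")[:,:,::-1]; cv2.imwrite("pics/t_turn.png",w)
t=robot.grab_frame("wrist")[:,:,::-1]; cv2.imwrite("pics/w_turn.png",t)
cv2.imwrite("pics/turn.png",np.hstack([cv2.resize(w[170:290,170:370],(400,240)),cv2.resize(t,(320,240))]))
```

```text
0.1 11.43 yaw -21.4 [ 0.5042 -0.046   0.1307] F [-0.7  0.   4.9] M [ 0.04  0.23 -0.  ] 0.0158
0.3 11.75 yaw -32.8 [ 0.504  -0.0458  0.1306] F [-1.5  0.7  5.5] M [ 0.28  0.53 -0.  ] 0.0156
0.6 12.15 yaw -49.8 [ 0.5043 -0.0461  0.1307] F [ 1.3 -0.8  3.3] M [-0.2  -0.32 -0.02] 0.0159
0.9 12.55 yaw -67.0 [ 0.5043 -0.0463  0.1307] F [ 5.1 -4.   0.2] M [-1.02 -1.1   0.07] 0.0161
1.15 12.91 yaw -81.3 [ 0.5044 -0.0466  0.1307] F [ 5.9 -5.1 -0.8] M [-1.47 -1.32  0.02] 0.0154
1.3 13.18 yaw -89.9 [ 0.5044 -0.0468  0.1307] F [ 5.  -5.1 -0.6] M [-1.86 -1.32  0.03] 0.0158
1.38 13.43 yaw -94.5 [ 0.5044 -0.0469  0.1307] F [ 4.3 -7.4 -0.6] M [-2.08 -1.3   0.12] 0.0156
1.42 13.68 yaw -96.8 [ 0.5044 -0.0469  0.1307] F [ 4.9 -7.9 -0.5] M [-2.16 -1.27  0.05] 0.0156
1.46 13.93 yaw -99.1 [ 0.5044 -0.047   0.1307] F [ 4.  -7.4 -0.8] M [-2.28 -1.27  0.11] 0.016
1.5 14.18 yaw -101.4 [ 0.5044 -0.047   0.1307] F [ 4.8 -8.3 -1. ] M [-2.36 -1.24  0.13] 0.0159
1.54 14.43 yaw -103.7 [ 0.5044 -0.0471  0.1307] F [ 4.9 -8.6 -0.2] M [-2.41 -1.22  0.1 ] 0.0157
1.58 14.68 yaw -106.0 [ 0.5044 -0.0471  0.1307] F [ 5.  -8.3 -0.4] M [-2.46 -1.16  0.12] 0.0157
1.62 14.93 yaw -108.3 [ 0.5043 -0.0472  0.1307] F [ 5.3 -8.8 -0.6] M [-2.52 -1.13  0.08] 0.016
```

Run:
```python
from h import *
q0=robot.get_state()["qpos"].copy()
for a in [.04,.08,.12,.16,.2,.24,.28]:
    q=q0.copy(); q[6]-=a; robot.goto_joints(q); robot.pause(.1); s=robot.get_state()
    y=np.degrees(np.arctan2(*s["tool_rot"][:2,1][::-1]))
    print(a,round(s["time"],2),"yaw",y.round(1),s["ee_pos"].round(4),"F",s["force"].round(1),"M",s["moment"].round(2),round(s["opening"],4),"e7",s["effort"][6].round(2))
    if abs(s["moment"][2])>.5 or np.linalg.norm(s["force"])>30: break
w=robot.grab_frame("top")[:,:,::-1]; cv2.imwrite("pics/t_turn.png",w)
t=robot.grab_frame("wrist")[:,:,::-1]; cv2.imwrite("pics/w_turn.png",t)
cv2.imwrite("pics/turn.png",np.hstack([cv2.resize(w[170:290,170:370],(400,240)),cv2.resize(t[180:480,120:520],(320,240))]))
```

```text
0.04 15.38 yaw -110.3 [ 0.5044 -0.0474  0.1308] F [ 4.1 -3.8  0.3] M [-1.2  -0.79  0.24] 0.0155 e7 -0.19
0.08 15.73 yaw -112.5 [ 0.5044 -0.0474  0.1307] F [ 3.  -4.7 -0.9] M [-1.19 -0.71  0.58] 0.0164 e7 -0.55
```

View pics/turn.png

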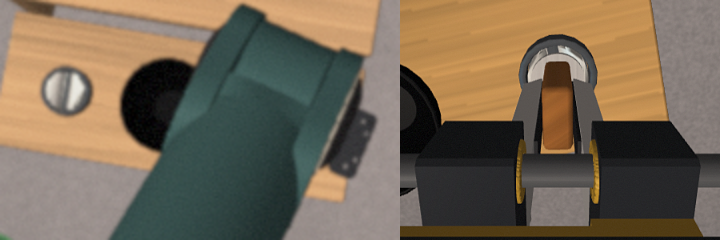

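Mz jumped from 0.1 to 0.58 N m, which is the stop. The other lock's slot is unchanged at crop (66,90). I'll nudge once more to confirm, then release, retreat and look.

Run:
```python
from h import *
def st(t): s=robot.get_state(); print(t,round(s["time"],2),s["ee_pos"].round(4),"open",round(s["opening"],4),"F",s["force"].round(1),"M",s["moment"].round(2))
q=robot.get_state()["qpos"].copy(); q[6]-=.05; robot.goto_joints(q); robot.pause(.2); st("nudge")
robot.gripper_to(.04); robot.pause(.2); st("open")
p=robot.get_state()["ee_pos"]
robot.move_linear([p[0],p[1],.27],velocity=.1); st("up")
import json
json.dump({k:np.array(v).tolist() for k,v in robot.camera_info("wrist").items()},open("cam_e.json","w"))
w=robot.grab_frame("wrist")[:,:,::-1]; cv2.imwrite("pics/w_end.png",w)
q=robot.get_state()["qpos"].copy(); q[0]-=.6; robot.goto_joints(q); st("aside")
t=robot.grab_frame("top")[:,:,::-1]; cv2.imwrite("pics/t_end.png",t); s=robot.grab_frame("scene")[:,:,::-1]; cv2.imwrite("pics/s_end.png",s)
cv2.imwrite("pics/end.png",np.hstack([cv2.resize(x,(400,400),interpolation=cv2.INTER_CUBIC) for x in (w[150:350,220:420],t[160:280,200:360])]))
cv2.imwrite("pics/end2.png",cv2.resize(s[130:290,280:480],(500,400)))
```

```text
nudge 16.28 [ 0.5044 -0.0474  0.1308] open 0.0162 F [ 2.8 -4.   0.4] M [-0.98 -0.75  0.75]
open 17.06 [ 0.5044 -0.0474  0.1308] open 0.0398 F [ 0.4 -0.1 -0.1] M [0.03 0.2  0.02]
up 18.6 [ 0.5042 -0.0474  0.2696] open 0.0401 F [ 0.4 -0.6 -0. ] M [0.02 0.14 0.  ]
aside 19.8 [0.4435 0.2443 0.2696] open 0.0403 F [0.5 0.4 0.2] M [0.01 0.11 0.07]
```

View pics/end.png

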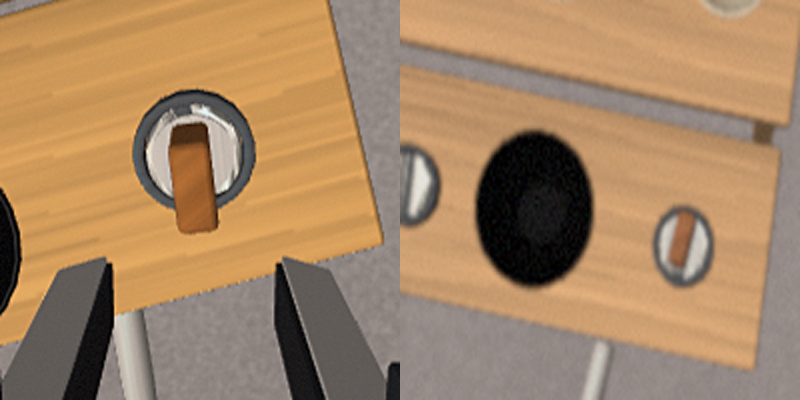

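View pics/end2.png

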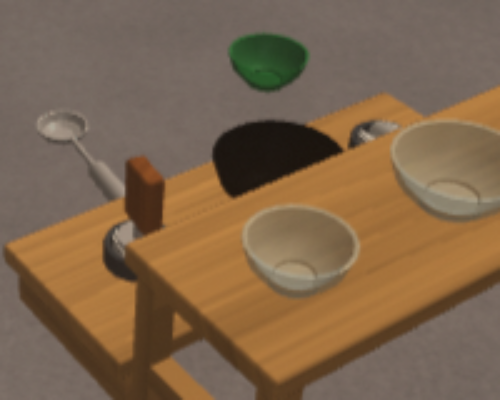

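The key stands upright on the head, at (190,150) in the wrist crop and (683,240) in the top crop, and the other lock still has its slot front to back. Before signing off I'll check the lock angle against the stand's end edge.

Run:
```python
import cv2
w=cv2.imread("pics/w_end.png")
cv2.imwrite("pics/end3.png",cv2.resize(w[190:260,280:355],(750,600),interpolation=cv2.INTER_CUBIC))
```

```text
(no output)
```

View pics/end3.png

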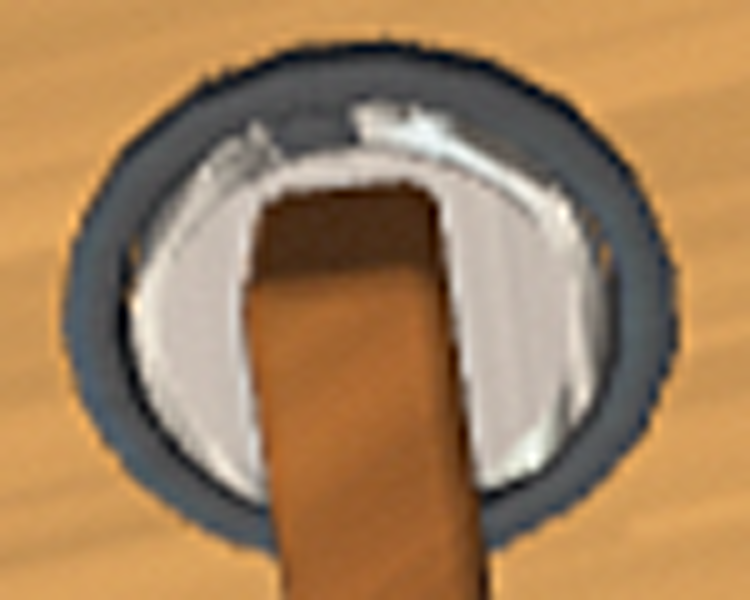

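Run:
```python
from h import *
import json
C=json.load(open("cam_e.json"))
def ang(a,b,z): d=ray("wrist",b,z,C)-ray("wrist",a,z,C); return np.degrees(np.arctan2(d[1],d[0]))
print("slot",ang((316.7,225.8),(311.5,206.3),.081),"stand end edge",ang((411.5,271.5),(385,150),.06))
k=lambda x,y:(280+x/10,190+y/8.571)
print("handle edges",ang(k(285,590),k(250,285),.098),ang(k(488,590),k(437,265),.098))
c=lambda x,y:(220+x/2,150+y/2)
q=np.mean([ray("wrist",c(*p),.147,C) for p in ((169,148),(209,146),(217,229),(178,233))],0); print("handle top centre",q.round(4),"lock",ray("wrist",(316.7,225.8),.081,C).round(4))
```

```text
slot -10.71791099147604 stand end edge -10.318131027585665
handle edges -20.28407800487525 -17.57850189728132
handle top centre [ 0.5042 -0.0466  0.147 ] lock [ 0.5051 -0.0473  0.081 ]
```

```bash
python3 -c "
from rig import robot
s=robot.get_state(); print(s['time'],s['force'].round(1)); robot.sign_off()"
```

```text
19.9 [0.4 0.3 0.2]
the job is handed in; nothing more can be done
```

I took the flat-handled key from the rack and set it fully into the right-hand (loose) lock. I turned it clockwise until the moment jumped from about 0.1 to 0.75 N m at the stop, then released it. The job was handed in at 19.9 s, with no verdict reported.

Last checks:
- **Lock angle:** the slot measured -10.7°, against -10.3° for the stand's front-to-back edge, so it is tight.
- **Key position:** it stands upright, its top within about 1–2 mm of the lock axis. The key sits about 8° ahead of the slot, which matches the blade play.
- **Key depth:** the flange was down on the head, within about 1 mm, when the blade went in.
- **Other lock:** it still looks front to back in the pictures. I judged this by eye and did not measure its angle.
- **Arm:** clear of everything, with near-zero force on the tool.
- **Disagreement:** the top and wrist cameras differed by about 4 mm on the lock's position, which was within the slot's play.

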